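# Load the waiting blank into the matching die pocket

## Robot

A 7-joint arm with a two-finger parallel gripper is mounted at the origin on a cart in front of the work surface, level with it; the furniture and walls round the work are solid. World frame = base frame: x ahead of the robot, y to its left, z up, the work surface at z = 0. Lengths are in mm, angles in rad, forces in N, time in s.
With the tool pointing down it reaches from about 400 to 875 mm from the base axis. Payload 4.4 kg.
Tool frame: the origin (TCP) lies on the centre line of the jaws, within the pads' length; the fingertips stand 14 mm ahead of it and the grasp point (between the pads) lies 5 mm behind it (tips_ahead is the distance from the TCP to the fingertips, in mm); z points along the fingers, y is the line along which they close (so a half turn about z gives the same grasp; the last joint's range is limited). The gripper opens to 85 mm and grips with 20 to 120 N. Pads are 22 mm wide; open, the fingers measure 114 mm over their backs; the gripper's body (76 mm by 85 mm) begins 54 mm behind the grasp point. The pads swing forward as they close: fully open they stand 13 mm farther back than shut.
Start: joints at [1.258, 0.628, 0.038, 1.517, -0.027, 0.996, -0.02], TCP at [158.823, -630.312, 245.313] pointing down, gripper open.
Joint ranges: [-3.06, 3.06], [-0.37, 2.12], [-1.25, 1.32], [0.18, 2.47], [-1.1, 4.24], [0.23, 1.98], [-2.94, 2.94]. Speed limits (rad/s): [2.57, 2.57, 3.14, 3.14, 3.14, 3.14, 3.14].

## Interface

Orientations are given as [roll, pitch, yaw] about the fixed x, y, z axes, in that order (R = Rz(yaw) Ry(pitch) Rx(roll)).
In Python, from cell import * gives the robot as it stands.
- The arm moves only by the tool move_arm, never from a script. Its argument "rows" is text: rows parted by semicolons, each of 7 numbers parted by spaces: the shift along the tool's x, y, z scaled (see below), then the turn, a rotation vector about the tool's x, y, z scaled (see below), then the closure, from -1 (fully open) to 1 (shut). A call has 1 to 12 rows; each row is the pose to reach, as a shift and turn from the pose commanded when the call began, along the tool's axes at that moment; what a row does not reach only later rows make up. The controller multiplies each number of a shift by 0.3 m and each number of a turn by pi/2 rad. A row lasts 1/12 s, in which the tool goes at most 41.7 mm and 7.16 degrees, less where a joint would pass 70% of its speed; a pose out of reach is approached as far as the arm can. A call with a number of a shift or a turn outside -1 to 1 is refused whole. A call with a gripper value outside its range is refused whole. The fingers move at their own pace and stop on an object; the grip force is fixed at half the most. Time passes only in rows, so rows that repeat a pose let the fingers close. It gives the time, the measured TCP pose, the force, the opening and the grip force at its end, in the units of the state.
- read_state(): the state, without advancing time (a new reading comes with each control period).
- get_image(name): name is "scene" or "top"; returns a dict with "img" (400x640x3 uint8, red, green, blue), "vfov" (degrees; the focal length in pixels is half the picture's height over the tangent of half this angle, whatever the lens; pixels are square), "cx", "cy" (the principal point, pixels), "extrinsics" (4x4, takes a point from camera to world coordinates). Camera axes: x right, y up, looking along -z (the intrinsics and any distortion apply to the point x, -y, -z); pixel columns grow to the right and rows downward; lengths in mm; the calibration is good to about 2 mm. A picture is of the moment at which its call begins. There is no depth.
- finish_job(): hands the job in; it is judged then, once.
The state is a dict: "clock": time; "qpos": joint angles; "qd": joint speeds; "tau": joint torques, N m; "eef_pos": TCP position; "tool_rot": TCP orientation; "force": force on the tool from outside, world axes, zero at the start; "torque": the same for the moment, N m; "width": finger opening in mm; "gripper_force": force on a finger pad.
Only numpy, scipy, OpenCV 4.12 (cv2) and the standard library are available. Lean on these libraries where they do the work, as an engineer would, in place of code of your own. Each camera call takes 0.05 s, during which the arm holds its last target. There are 200 camera calls.

## Task

One blank, round or square, is waiting in the feed lane of the die loader; push the die shuttle (the sliding plate with the red post) right up to the end stop that brings the pocket of the same outline in line with the lane. Then slide the waiting blank along the lane, never lifting it off the deck, until it drops fully into that pocket and lies flat and flush. Leave the spare blank on its yellow-framed parking spot, and the tape roll, the bottle with the blue cap and the timer, where they are.

Things in the scene. Friction and masses are not known exactly. Their poses are not given: they have to be found in the camera images.
- feeder: Die loader, fixed, 310 x 282 mm, grey deck top 35 mm above the worktop. Origin at worktop height below the loading point, where a pocket stands when in line with the lane. The lane runs along its +y axis at x = 0: a blank waits near y = -150 mm and is slid to y = 0. The deck ends at y = -200 mm (open edge) and at y = -47 mm, where the shuttle, level with it, begins.
- lane_mouth (a point): Point on the deck midway between the two blue guide rails, where the straight lane begins (loader x = 0, y = -70 mm). Rails are 9 mm high and 73 mm apart from here to y = 0 (over the shuttle, 1 mm clear of it); on the other side they flare out to 92 mm apart at y = -105 mm.
- parking_spot (a point): Centre of the yellow-framed parking spot on the deck for the spare blank, on the robot's side of the lane (loader x = -112, y = -145 mm), level with the deck.
- shuttle (a joint): Position of the steel shuttle plate (186 x 114 x 20 mm, top level with the deck) along the loader's x axis, m. +0.046 (far end stop, positive is away from the robot): round pocket in line with the lane. -0.046 (near end stop): square pocket in line. It starts in between, stays where it is left and takes about 3 N to move.
- post_top (a point): Centre of the top of the shuttle's upright post with the red grip: grip 20 mm in diameter, top 41 mm above the deck and grip 22 mm long, on a 14 mm stem. It stands midway between the two pockets, 55 mm to the +y side of the loader's x axis, and moves with the shuttle.
- round_pocket (a point): Centre of the dark floor of the round pocket in the shuttle: 75 mm in diameter, 7 mm deep, floor 28 mm above the worktop.
- square_pocket (a point): Centre of the dark floor of the square pocket in the shuttle: 75 x 75 mm, 7 mm deep, floor 28 mm above the worktop, sides along the loader's axes.
- disc_blank: Round aluminium (silver) blank, 70 mm in diameter, 7 mm thick; origin at the centre of its underside, z up. Lies on the deck, either in the feed lane or on the parking spot.
- square_blank: Square copper (reddish) blank, 70 x 70 mm with 8 mm corner radii, 7 mm thick; origin at the centre of its underside, z up, x and y along its sides. Lies on the deck, either in the feed lane or on the parking spot.
- tape_roll: Roll of tape lying flat, 104 mm across, 25 mm high; a bystander. Origin at the centre of its underside.
- sample_bottle: White bottle with a blue cap, 50 mm across, 104 mm high; a bystander. Origin at the centre of its underside.
- timer: White digital timer, 42 x 70 x 59 mm; a bystander. Origin at the centre of its underside.

How it is judged (in metres and radians):
At the end, for the whole second after the job is handed in: The blank from the lane lies in the pocket of its own outline: within 5 mm of its centre and 2 mm of its floor, tilt under 0.03 rad, at rest; shuttle within 2 mm of that end stop (round: joint > 0.044, square: < -0.044); spare blank on its parking spot, moved under 15 mm (((horizontal distance between disc_blank and round_pocket below 0.005 m and z of disc_blank in the frame of round_pocket between -0.002 and 0.002 m and angle between disc_blank's own z axis and vertical below 0.03 rad and linear speed of disc_blank below 0.01 m/s and value of joint shuttle above 0.044 m and distance of square_blank from where it was at the start of the episode below 0.015 m and x of square_blank in the frame of feeder below -0.08 m) or (horizontal distance between square_blank and square_pocket below 0.005 m and z of square_blank in the frame of square_pocket between -0.002 and 0.002 m and angle between square_blank's own z axis and vertical below 0.03 rad and linear speed of square_blank below 0.01 m/s and value of joint shuttle below -0.044 m and distance of disc_blank from where it was at the start of the episode below 0.015 m and x of disc_blank in the frame of feeder below -0.08 m))); the robot touches nothing.
It fails at once if a blank is lifted off the deck (its origin more than 15 mm above the deck) (height (world z) of any of disc_blank, square_blank above 0.05 m).
It fails at once if the tape roll, the blue-capped bottle or the timer is moved more than 30 mm (distance of any of tape_roll, sample_bottle, timer from where it was at the start of the episode above 0.03 m).
It also fails if it takes over 48 s, if anything falls off the work surface, if the arm or the gripper's body presses on something with over 40 N, if the wrist force passes 120 N, or if a joint passes its speed limit or range.

## Working session

There is one attempt and no reset: what is moved stays moved. The work goes in short steps, Python scripts to look and compute and a tool call to move; the robot and the scene stay as the last step left them, time stands still between calls to the robot, and variables do not carry over. Pictures are saved under pics/ and viewed, at most 10 in all, crops included, and the job is handed in when it is done.

Besides the shell and the picture viewer there is one more tool, called after ">>>" by a JSON object that holds its "name" and its "arguments", one argument or row to a line. move_arm: Moves the arm, as the interface text tells. Its arguments: {"type":"object","properties":{"rows":{"type":"string"}},"required":["rows"]}

```bash
ls; mkdir -p pics; python3 - <<'E'
from cell import *
import cv2
for n in("scene","top"):
    d=get_image(n); cv2.imwrite(f"pics/{n}0.png",d["img"][:,:,::-1]); print(n,d["vfov"],d["cx"],d["cy"],d["extrinsics"], d.keys())
s=read_state(); print(s)
E
```

```text
pics
scene 42.74233325221733 328.8989267112304 201.41536973871905 [[-8.39376483e-01  3.25437701e-01 -4.35358959e-01 -1.39748169e+02]
 [-5.43190182e-01 -5.31381371e-01  6.50060201e-01  6.29994462e+02]
 [-1.97875428e-02  7.82127957e-01  6.22803590e-01  9.85180161e+02]
 [ 0.00000000e+00  0.00000000e+00  0.00000000e+00  1.00000000e+00]] dict_keys(['img', 'vfov', 'cx', 'cy', 'extrinsics'])
top 48.821935500617606 316.48174987011436 198.61047034336457 [[-6.76228941e-03  9.92811976e-01 -1.19493316e-01  3.92020243e+02]
 [-9.99919781e-01 -7.99327920e-03 -9.82545646e-03 -3.09448064e+02]
 [-1.07099743e-02  1.19417287e-01  9.92786386e-01  1.12697233e+03]
 [ 0.00000000e+00  0.00000000e+00  0.00000000e+00  1.00000000e+00]] dict_keys(['img', 'vfov', 'cx', 'cy', 'extrinsics'])
{'clock': 0.1, 'qpos': array([ 1.25821059,  0.62922855,  0.0384679 ,  1.51829055, -0.02703206,
        0.99628829, -0.02005344]), 'qd': array([ 5.41486467e-04, -3.39053804e-03, -2.29901313e-05, -9.03868575e-04,
        4.07386695e-04,  3.16366018e-04,  3.26848655e-04]), 'tau': array([ 3.87175212e-03, -5.64525568e+01,  1.23059101e+00, -1.93970311e+01,
        1.13092331e-02,  5.39402885e-03, -1.98862682e-05]), 'eef_pos': array([ 158.68024053, -629.7743975 ,  244.49048055]), 'tool_rot': array([-3.13989623e+00,  2.98258718e-06,  2.46695623e-01]), 'force': array([0.26748868, 0.21857791, 0.21766149]), 'torque': array([-0.0001617 , -0.01634841,  0.0051427 ]), 'gripper_force': 0.0, 'width': 85.12129865499183}
```

View pics/scene0.png

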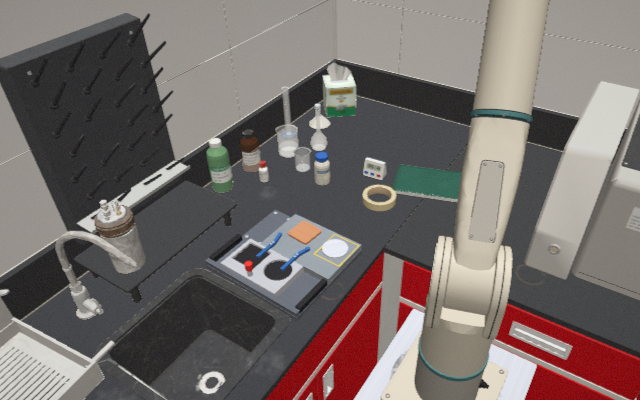

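View pics/top0.png

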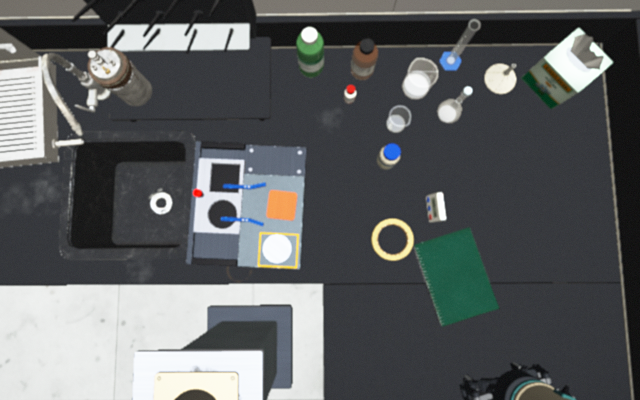

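The scene picture shows the copper square blank in the lane (305,232), the silver disc parked (335,248) and the red post at (249,267). In the top picture the same things are at (282,205), (278,249) and (198,193), so the square pocket has to go to the near stop. I'll enlarge both for measuring.

```bash
python3 - <<'E'
import cv2
a=cv2.imread("pics/top0.png")[130:280,175:325]; cv2.imwrite("pics/topc.png",cv2.resize(a,(600,600),interpolation=cv2.INTER_CUBIC))
a=cv2.imread("pics/scene0.png")[200:320,200:370]; cv2.imwrite("pics/scenec.png",cv2.resize(a,(680,480),interpolation=cv2.INTER_CUBIC))
E
```

```text
(no output)
```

View pics/topc.png

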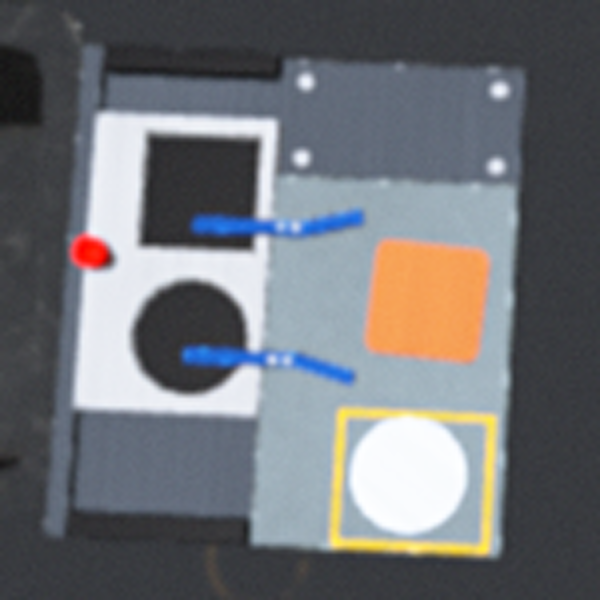

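View pics/scenec.png

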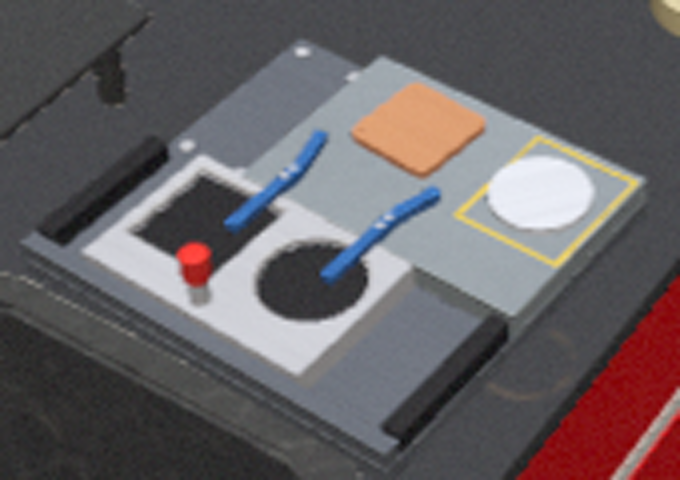

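The crops show:

| Feature | Top crop | Scene crop |
|---|---|---|
| Blank corners | (378,240), (491,250), (479,362), (365,352) | (352,130), (413,84), (485,127), (424,172) |
| Red post top | (91,250) | (195,250) |
| Rail screws | (288,227), (280,359) | (288,173), (384,226) |

The square pocket is the far one, and the shuttle is near mid-travel.

```bash
cat >h.py <<'E'
import numpy as np
from cell import *
from scipy.optimize import least_squares
class Cam:
    def __init__(s,n):
        d=get_image(n); s.img=d["img"]; s.f=200/np.tan(np.radians(d["vfov"]/2)); s.c=np.array([d["cx"],d["cy"]]); E=d["extrinsics"]; s.R=E[:3,:3]; s.t=E[:3,3]
        if np.abs(s.t).max()<20: s.t=s.t*1000
    def proj(s,P):
        q=(np.atleast_2d(P)-s.t)@s.R; return np.c_[q[:,0],-q[:,1]]/-q[:,2:]*s.f+s.c
    def at(s,uv,z):
        uv=np.atleast_2d(uv); p=(uv-s.c)/s.f; r=np.c_[p[:,0],-p[:,1],-np.ones(len(p))]@s.R.T
        return s.t+r*((z-s.t[2])/r[:,2])[:,None]
def crop(uv,o,k=4): return (np.atleast_2d(uv)+.5)/k-.5+np.array(o)
def tri(a,ua,b,ub): return np.array([least_squares(lambda P:np.r_[a.proj(P)[0]-x,b.proj(P)[0]-y],a.at(x,40)[0]).x for x,y in zip(ua,ub)])
E
python3 - <<'E'
from h import *
np.set_printoptions(precision=1,suppress=True)
T,S=Cam("top"),Cam("scene")
N=["bTL","bTR","bBR","bBL","yTL","yTR","yBR","yBL","scrF","scrN","post","disc","dckBR","dckTR"]
t=crop([(378,240),(491,250),(479,362),(365,352),(338,409),(496,416),(491,554),(331,547),(288,227),(280,359),(91,250),(408,475),(500,556),(517,185)],(175,130))
s=crop([(352,130),(413,84),(485,127),(424,172),(457,215),(540,138),(640,182),(556,265),(288,173),(384,226),(195,250),(541,192),(645,181),(380,57)],(200,200))
P=tri(T,t,S,s)
for n,p in zip(N,P): print(n,p)
print("blank c",P[:4].mean(0),"frame c",P[4:8].mean(0))
# loader frame with deck heights
d=dict(zip(N,P)); lane=(d["scrF"]+d["scrN"])/2; v=d["scrF"]-d["scrN"]; print("yaw scr",np.arctan2(v[1],v[0]),np.linalg.norm(v))
sq=crop([(148,135),(261,138),(255,250),(140,245)],(175,130)); q=T.at(sq,35);print("sqpocket top",q, q.mean(0)); 
print("round",T.at(crop([(190,337)],(175,130)),35))
L=[(-112,-145),(0,-70)]
for n in ("yTL","yTR","yBL","yBR","dckTR","dckBR"): pass
v=(d["yTL"]+d["yTR"]-d["yBL"]-d["yBR"]);print("yaw frame x",np.arctan2(v[1],v[0])); v=(d["yTL"]+d["yBL"]-d["yTR"]-d["yBR"]);print("yaw frame y",np.arctan2(-v[0],v[1]))
v=(d["bTL"]+d["bTR"]-d["bBL"]-d["bBR"]);print("yaw blank x",np.arctan2(v[1],v[0])); v=(d["bTL"]+d["bBL"]-d["bTR"]-d["bBR"]);print("yaw blank y",np.arctan2(-v[0],v[1]))
E
```

```text
bTL [ 545.3 -181.4   40.5]
bTR [ 540.7 -250.7   33.4]
bBR [ 471.7 -242.4   30.9]
bBL [ 476.6 -173.1   40.9]
yTL [ 440.7 -156.4   33.2]
yTR [ 436.4 -253.8   28.7]
yBR [ 352.6 -250.2   31.4]
yBL [ 357.8 -152.    34.5]
scrF [ 555.1 -124.4   40.2]
scrN [ 472.6 -120.1   36.8]
post [536.8 -11.1  73.9]
disc [ 400.7 -199.9   38.8]
dckBR [ 351.4 -255.5   28.6]
dckTR [ 582.4 -267.1   28.7]
blank c [ 508.6 -211.9   36.4] frame c [ 396.9 -203.1   31.9]
yaw scr -0.05315451551410112 82.6783521986038
sqpocket top [[ 615.3  -34.3   35. ]
 [ 612.7 -105.8   35. ]
 [ 541.4 -103.1   35. ]
 [ 545.1  -30.8   35. ]] [578.6 -68.5  35. ]
round [[487.  -63.3  35. ]]
yaw frame x -0.048095177253957025
yaw frame y -0.04807673359922517
yaw blank x -0.12013318057539388
yaw blank y -0.06854798689420374
```

```bash
cat >>h.py <<'E'
from scipy.spatial.transform import Rotation as Ro
O=np.array([516.,-63.,0]); YAW=-0.048; RL=Ro.from_euler("z",YAW).as_matrix()
def W(x,y,z): return O+RL@np.array([x,y,z])     # loader -> world
def L(p): return RL.T@(np.asarray(p)-O)
def goto(p,yaw,frac=1.):
    s=read_state(); R=Ro.from_euler("xyz",s["tool_rot"]); G=Ro.from_euler("xyz",[np.pi,0,yaw])
    d=R.inv().apply(np.asarray(p)-s["eef_pos"]); r=(R.inv()*G).as_rotvec()
    print("clock %.2f"%s["clock"],"tcp",s["eef_pos"].round(1),"loader",L(s["eef_pos"]).round(1),"yaw",s["tool_rot"].round(3),"F",s["force"].round(1),"w",round(s["width"],1))
    print("row",(d/300*frac).round(4),(r/(np.pi/2)*frac).round(4))
DOWN=np.pi/2+YAW
E
python3 - <<'E'
from h import *
goto(W(55,55,200),DOWN,.5)
E
```

```text
clock 0.20 tcp [ 158.7 -630.   244.7] loader [-329.6 -583.4  244.7] yaw [-3.14   0.     0.247] F [-0.3  0.  -0.6] w 85.3
row [ 0.9226 -0.8318  0.0755] [-3.000e-04 -2.000e-04 -4.062e-01]
```

>>> {"name": "move_arm", "arguments": {
  "rows": "0.3 -0.27 0 0 0 -0.13 1; 0.6 -0.54 0 0 0 -0.27 1; 0.9226 -0.8318 0 0 0 -0.4062 1; 0.9226 -0.8318 0 0 0 -0.4062 1; 0.9226 -0.8318 0 0 0 -0.4062 1; 0.9226 -0.8318 0 0 0 -0.4062 1; 0.9226 -0.8318 0 0 0 -0.4062 1; 0.9226 -0.8318 0 0 0 -0.4062 1; 0.9226 -0.8318 0 0 0 -0.4062 1; 0.9226 -0.8318 0 0 0 -0.4062 1; 0.9226 -0.8318 0 0 0 -0.4062 1; 0.9226 -0.8318 0 0 0 -0.4062 1"
}}

```text
clock: 1.2
eef_pos: [366.0, -321.1, 245.3]
tool_rot: [3.142, 0.001, 0.885]
force: [-0.0, 0.2, -0.4]
width: 0.0
gripper_force: 0.0
```

```bash
python3 -c "
from h import *
goto(W(55,55,150),DOWN)"
```

```text
clock 1.20 tcp [ 366.  -321.1  245.3] loader [-137.4 -265.   245.3] yaw [3.142e+00 1.000e-03 8.850e-01] F [-0.   0.2 -0.4] w 0.0
row [ 1.2392 -0.1198  0.3169] [-1.00e-04  4.00e-04 -4.06e-01]
```

>>> {"name": "move_arm", "arguments": {
  "rows": "0.9 -0.09 0 0 0 -0.4 1; 0.9 -0.09 0 0 0 -0.4 1; 0.9 -0.09 0 0 0 -0.4 1; 0.9 -0.09 0 0 0 -0.4 1; 0.9 -0.09 0 0 0 -0.4 1; 0.9 -0.09 0 0 0 -0.4 1; 0.9 -0.09 0 0 0 -0.4 1; 0.9 -0.09 0 0 0 -0.4 1"
}}

```text
clock: 1.87
eef_pos: [519.3, -90.8, 245.4]
tool_rot: [3.139, -0.003, 1.518]
force: [0.4, 0.0, -0.1]
width: 0.0
gripper_force: 0.0
```

```bash
python3 -c "
from h import *
goto(W(58,55,140),DOWN)"
```

```text
clock 1.87 tcp [519.3 -90.8 245.4] loader [  4.7 -27.6 245.4] yaw [ 3.139e+00 -3.000e-03  1.518e+00] F [ 0.4  0.  -0.1] w 0.0
row [0.2752 0.1754 0.3528] [ 0.0019 -0.002  -0.0031]
```

>>> {"name": "move_arm", "arguments": {
  "rows": "0.275 0.175 0.1 0 0 -0.003 1; 0.275 0.175 0.1 0 0 -0.003 1; 0.275 0.175 0.35 0 0 -0.003 1; 0.275 0.175 0.35 0 0 -0.003 1; 0.275 0.175 0.35 0 0 -0.003 1; 0.275 0.175 0.35 0 0 -0.003 1; 0.275 0.175 0.35 0 0 -0.003 1"
}}

```text
clock: 2.45
eef_pos: [574.0, -17.8, 141.6]
tool_rot: [3.14, 0.001, 1.515]
force: [-0.4, -0.4, 0.2]
width: 0.1
gripper_force: 0.0
```

```bash
python3 - <<'E'
from h import *
import cv2
goto(W(58,55,66),DOWN)
T,S=Cam("top"),Cam("scene")
a=cv2.resize(T.img[130:280,175:325],(600,600),interpolation=cv2.INTER_CUBIC);b=cv2.resize(S.img[150:330,190:370],(0,0),fx=3,fy=3)
cv2.imwrite("pics/s1.png",b[:,:,::-1])
E
```

```text
clock 2.45 tcp [574.  -17.8 141.6] loader [ 55.8  47.9 141.6] yaw [3.140e+00 1.000e-03 1.515e+00] F [-0.4 -0.4  0.2] w 0.1
row [0.024  0.0068 0.252 ] [ 0.0008  0.0007 -0.0051]
```

View pics/s1.png

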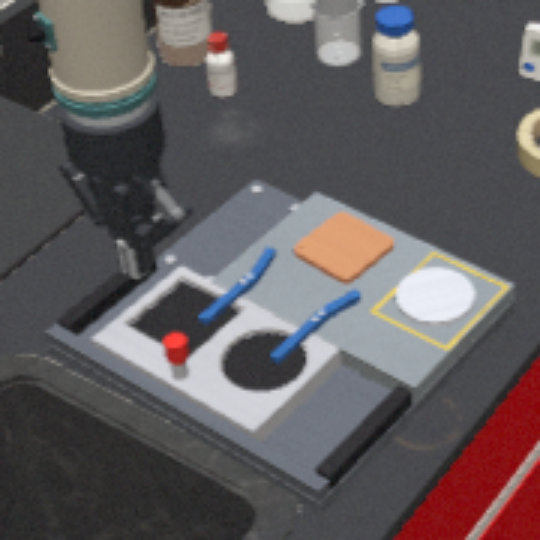

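The closed fingers hang at (137,272), above and beyond the red post at (176,345), with a clear way down.

>>> {"name": "move_arm", "arguments": {
  "rows": "0 0 0.12 0 0 0 1; 0 0 0.24 0 0 0 1; 0 0 0.24 0 0 0 1; 0 0 0.24 0 0 0 1; 0 0 0.24 0 0 0 1"
}}

```text
clock: 2.97
eef_pos: [575.2, -15.7, 71.0]
tool_rot: [3.138, -0.0, 1.517]
force: [0.2, -0.2, -0.1]
width: 0.2
gripper_force: 0.0
```

```bash
python3 - <<'E'
from h import *
goto(W(-21,55,66),DOWN)
E
```

```text
clock 2.97 tcp [575.2 -15.7  71. ] loader [56.9 50.1 71. ] yaw [ 3.138 -0.     1.517] F [ 0.2 -0.2 -0.1] w 0.2
row [ 0.0149 -0.2597  0.0155] [ 0.0025 -0.0001 -0.0036]
```

>>> {"name": "move_arm", "arguments": {
  "rows": "0.015 -0.03 0 0 0 0 1; 0.015 -0.06 0 0 0 0 1; 0.015 -0.09 0 0 0 0 1; 0.015 -0.12 0 0 0 0 1; 0.015 -0.15 0 0 0 0 1; 0.015 -0.18 0 0 0 0 1; 0.015 -0.21 0 0 0 0 1; 0.015 -0.225 0 0 0 0 1; 0.015 -0.225 0 0 0 0 1"
}}

```text
clock: 3.72
eef_pos: [503.7, -7.6, 68.0]
tool_rot: [-3.138, 0.001, 1.518]
force: [0.3, 1.1, 0.6]
width: -0.1
gripper_force: 0.0
```

>>> {"name": "move_arm", "arguments": {
  "rows": "0 -0.01 0 0 0 0 1; 0 -0.02 0 0 0 0 1; 0 -0.02 0 0 0 0 1"
}}

```text
clock: 3.97
eef_pos: [499.5, -7.4, 68.0]
tool_rot: [-3.14, 0.001, 1.517]
force: [2.5, -1.0, 0.6]
width: 0.4
gripper_force: 0.8
```

>>> {"name": "move_arm", "arguments": {
  "rows": "0 -0.01 0 0 0 0 1; 0 -0.01 0 0 0 0 1"
}}

```text
clock: 4.13
eef_pos: [497.8, -7.2, 68.1]
tool_rot: [3.141, 0.0, 1.517]
force: [4.2, -1.8, -2.6]
width: -0.1
gripper_force: 2.2
```

>>> {"name": "move_arm", "arguments": {
  "rows": "0 -0.01 0 0 0 0 1; 0 -0.01 0 0 0 0 1"
}}

```text
clock: 4.3
eef_pos: [497.6, -7.1, 68.4]
tool_rot: [3.135, -0.001, 1.517]
force: [8.7, -3.6, -6.9]
width: -0.1
gripper_force: 4.6
```

>>> {"name": "move_arm", "arguments": {
  "rows": "0 -0.01 0 0 0 0 1; 0 -0.01 0 0 0 0 1"
}}

```text
clock: 4.47
eef_pos: [497.5, -6.9, 68.8]
tool_rot: [3.13, -0.002, 1.517]
force: [13.9, -2.6, -9.2]
width: -0.1
gripper_force: 6.8
```

The shuttle has stopped moving and the force is climbing, so it is at the near stop. I'll back off, lift and go behind the blank.

>>> {"name": "move_arm", "arguments": {
  "rows": "0 0.04 0 0 0 0 1; 0 0.06 0 0 0 0 1; 0 0.06 -0.12 0 0 0 0.3; 0 0.06 -0.24 0 0 0 0.3; 0 0.06 -0.3 0 0 0 0.3; 0 0.06 -0.3 0 0 0 0.3; 0 0.06 -0.3 0 0 0 0.3"
}}

```text
clock: 5.05
eef_pos: [508.6, -7.5, 158.7]
tool_rot: [-3.141, 0.0, 1.518]
force: [-0.2, 0.4, 0.4]
width: 29.5
gripper_force: 0.0
```

```bash
python3 - <<'E'
from h import *
import cv2
goto(W(0,-205,150),DOWN)
T=Cam("top")
a=cv2.resize(T.img[130:280,175:325],(600,600),interpolation=cv2.INTER_CUBIC)
cv2.imwrite("pics/t2.png",a[:,:,::-1])
E
```

```text
clock 5.05 tcp [508.6  -7.5 158.7] loader [-10.1  55.1 158.7] yaw [-3.141  0.     1.518] F [-0.2  0.4  0.4] w 29.5
row [-0.8667  0.0379  0.0292] [-0.0003  0.0002 -0.0032]
```

View pics/t2.png

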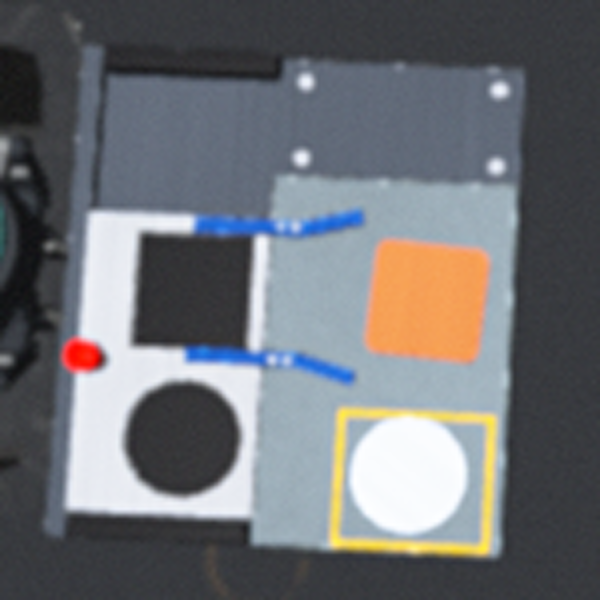

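The shuttle touches the near stop bar (crop row 515), and the square pocket at (193,290) lies between the rails. The blank is untouched at (428,301).

>>> {"name": "move_arm", "arguments": {
  "rows": "-0.8667 0.0379 0.03 0 0 -0.003 0.3; -0.8667 0.0379 0.03 0 0 -0.003 0.3; -0.8667 0.0379 0.03 0 0 -0.003 0.3; -0.8667 0.0379 0.03 0 0 -0.003 0.3; -0.8667 0.0379 0.03 0 0 -0.003 0.3; -0.8667 0.0379 0.03 0 0 -0.003 0.3; -0.8667 0.0379 0.03 0 0 -0.003 0.3; -0.8667 0.0379 0.03 0 0 -0.003 0.3; -0.8667 0.0379 0.03 0 0 -0.003 0.3; -0.8667 0.0379 0.03 0 0 -0.003 0.3"
}}

```text
clock: 5.93
eef_pos: [506.5, -265.3, 148.2]
tool_rot: [-3.139, -0.002, 1.525]
force: [0.5, 0.1, 0.5]
width: 30.0
gripper_force: 0.0
```

```bash
python3 - <<'E'
from h import *
np.set_printoptions(precision=1,suppress=True)
T=Cam("top")
m=lambda c,z: np.mean([L(p) for p in T.at(crop(c,(175,130)),z)],0)
print("pocket rim",m([(140,234),(252,236),(247,349),(134,345)],35),"blank",m([(378,240),(491,250),(479,362),(365,352)],42),"rail ends",m([(197,226),(187,354)],44),"screws",m([(288,227),(280,359)],44))
print("deck edge",m([(500,556)],35),m([(517,185)],35))
goto(W(0,-205,54),DOWN)
E
```

```text
pocket rim [ 0.1 -1.8 35. ] blank [  -1.  -149.6   42. ] rail ends [-0.2 -3.  44. ] screws [  0.2 -60.2  44. ]
deck edge [-155.5 -200.9   35. ] [  75. -201.   35.]
clock 5.98 tcp [ 506.8 -265.   148.6] loader [   0.5 -202.3  148.6] yaw [-3.1 -0.   1.5] F [ 0.  -0.   0.7] w 30.0
row [-0.  -0.   0.3] [-0. -0.  0.]
```

>>> {"name": "move_arm", "arguments": {
  "rows": "-0.009 0 0.12 0 0 0 0.3; -0.009 0 0.24 0 0 0 0.3; -0.009 0 0.315 0 0 0 0.3; -0.009 0 0.315 0 0 0 0.3; -0.009 0 0.315 0 0 0 0.3; -0.009 0 0.315 0 0 0 0.3"
}}

```text
clock: 6.48
eef_pos: [508.1, -269.5, 56.1]
tool_rot: [3.14, 0.0, 1.524]
force: [0.0, -0.4, 0.5]
width: 29.9
gripper_force: 0.0
```

>>> {"name": "move_arm", "arguments": {
  "rows": "0 0 0.01 0 0 0 0.3; 0 0 0.01 0 0 0 0.3"
}}

```text
clock: 6.65
eef_pos: [507.8, -270.5, 53.2]
tool_rot: [3.139, 0.001, 1.523]
force: [-0.1, 0.0, -0.6]
width: 30.0
gripper_force: 0.0
```

```bash
python3 - <<'E'
from h import *
import cv2
goto(W(0,-205,48),DOWN)
S=Cam("scene")
cv2.imwrite("pics/s3.png",cv2.resize(S.img[180:280,250:370],(720,600),interpolation=cv2.INTER_CUBIC)[:,:,::-1])
E
```

```text
clock 6.65 tcp [ 507.8 -270.5   53.2] loader [   1.8 -207.7   53.2] yaw [3.139e+00 1.000e-03 1.523e+00] F [-0.1  0.  -0.6] w 30.0
row [ 0.0089 -0.0061  0.0172] [0.0015 0.0006 0.0001]
```

View pics/s3.png

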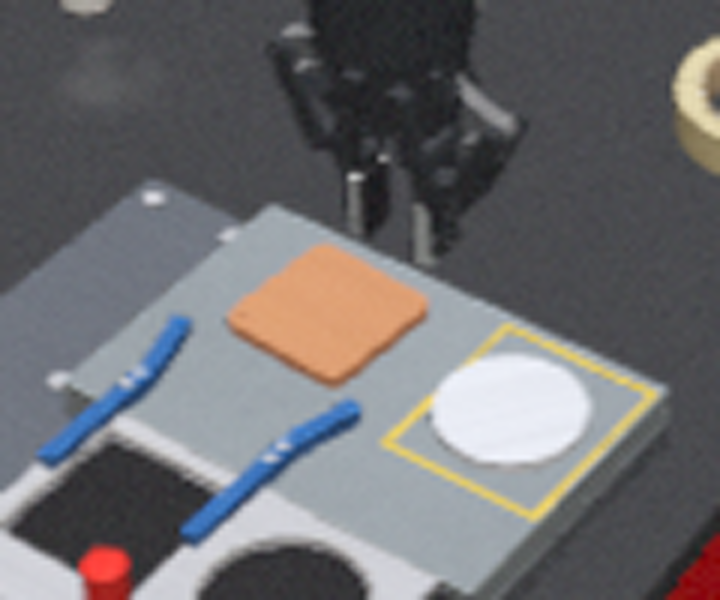

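The two fingertips at (355,230) and (425,262) stand just outside the deck edge, behind the copper blank and clear of it and the disc. I'll feel for the deck height.

>>> {"name": "move_arm", "arguments": {
  "rows": "0.015 -0.006 0 0 0 0 0.3; 0.015 -0.006 0.005 0 0 0 0.3; 0.015 -0.006 0.01 0 0 0 0.3; 0.015 -0.006 0.01 0 0 0 0.3"
}}

```text
clock: 7.03
eef_pos: [505.1, -265.7, 48.7]
tool_rot: [-3.141, -0.0, 1.523]
force: [-0.1, 0.5, -0.1]
width: 29.7
gripper_force: 0.0
```

>>> {"name": "move_arm", "arguments": {
  "rows": "0 0 0.005 0 0 0 0.3; 0 0 0.007 0 0 0 0.3; 0 0 0.007 0 0 0 0.3"
}}

```text
clock: 7.28
eef_pos: [505.2, -265.8, 48.5]
tool_rot: [-3.141, 0.001, 1.523]
force: [-4.7, 1.7, 16.6]
width: 29.9
gripper_force: 8.2
```

>>> {"name": "move_arm", "arguments": {
  "rows": "0 0.003 -0.015 0 0 0 0.3; 0 0.003 -0.015 0 0 0 0.3; 0.02 0.003 -0.015 0 0 0 0.3; 0.04 0.003 -0.015 0 0 0 0.3; 0.06 0.003 -0.015 0 0 0 0.3; 0.08 0.003 -0.015 0 0 0 0.3; 0.1 0.003 -0.015 0 0 0 0.3; 0.12 0.003 -0.015 0 0 0 0.3; 0.14 0.003 -0.015 0 0 0 0.3; 0.16 0.003 -0.015 0 0 0 0.3; 0.18 0.003 -0.015 0 0 0 0.3; 0.18 0.003 -0.015 0 0 0 0.3"
}}

```text
clock: 8.28
eef_pos: [509.3, -210.1, 51.3]
tool_rot: [3.141, -0.001, 1.525]
force: [-0.7, -0.0, 0.1]
width: 29.7
gripper_force: 0.0
```

```bash
python3 - <<'E'
from h import *
import cv2
goto(W(0,-60,51),DOWN)
S=Cam("scene")
cv2.imwrite("pics/s4.png",cv2.resize(S.img[180:280,240:360],(720,600),interpolation=cv2.INTER_CUBIC)[:,:,::-1])
E
```

```text
clock 8.28 tcp [ 509.3 -210.1   51.3] loader [   0.3 -147.3   51.3] yaw [ 3.141e+00 -1.000e-03  1.525e+00] F [-0.7 -0.   0.1] w 29.7
row [ 0.2909 -0.0006  0.0014] [ 0.0003 -0.0006  0.0011]
```

View pics/s4.png

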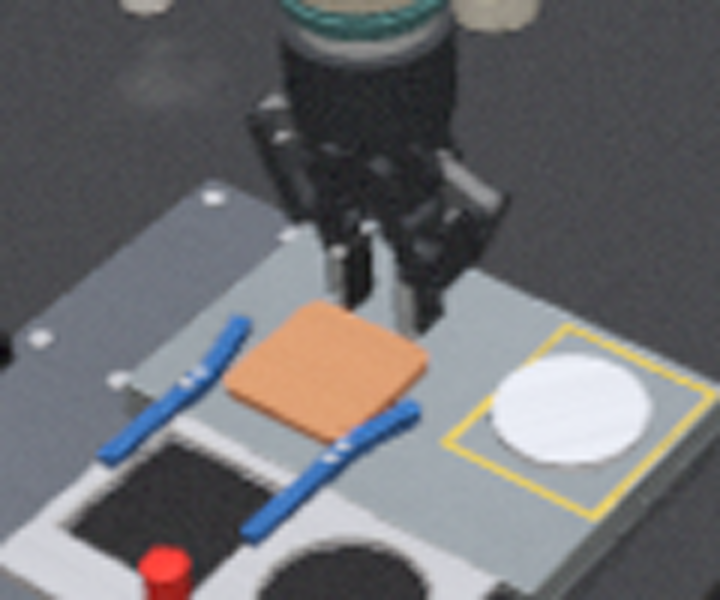

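The fingers push flat on the blank's rear edge, its nose is inside the flared rails (front corner (335,440)), and the disc is untouched.

>>> {"name": "move_arm", "arguments": {
  "rows": "0.015 0 0 0 0 0 0.3; 0.03 0 0 0 0 0 0.3; 0.045 0 0 0 0 0 0.3; 0.06 0 0 0 0 0 0.3; 0.075 0 0 0 0 0 0.3; 0.09 0 0 0 0 0 0.3; 0.105 0 0 0 0 0 0.3; 0.12 0 0 0 0 0 0.3; 0.135 0 0 0 0 0 0.3; 0.15 0 0 0 0 0 0.3; 0.15 0 0 0 0 0 0.3"
}}

```text
clock: 9.25
eef_pos: [511.0, -165.5, 51.2]
tool_rot: [-3.141, -0.001, 1.524]
force: [0.7, 0.6, 0.5]
width: 29.9
gripper_force: 0.0
```

>>> {"name": "move_arm", "arguments": {
  "rows": "0.015 0 0 0 0 0 0.3; 0.03 0 0 0 0 0 0.3; 0.045 0 0 0 0 0 0.3; 0.06 0 0 0 0 0 0.3; 0.075 0 0 0 0 0 0.3; 0.09 0 0 0 0 0 0.3; 0.105 0 0 0 0 0 0.3; 0.12 0 0 0 0 0 0.3; 0.13 0 0 0 0 0 0.3; 0.13 0 0 0 0 0 0.3"
}}

```text
clock: 10.08
eef_pos: [512.7, -126.7, 51.2]
tool_rot: [-3.141, -0.001, 1.524]
force: [0.3, 0.6, 0.3]
width: 30.1
gripper_force: 0.0
```

```bash
python3 - <<'E'
from h import *
import cv2
goto(W(0,-47,51),DOWN)
S=Cam("scene")
cv2.imwrite("pics/s5.png",cv2.resize(S.img[200:300,220:340],(720,600),interpolation=cv2.INTER_CUBIC)[:,:,::-1])
E
```

```text
clock 10.08 tcp [ 512.7 -126.7   51.2] loader [ -0.2 -63.7  51.2] yaw [-3.141e+00 -1.000e-03  1.524e+00] F [0.3 0.6 0.3] w 30.1
row [0.0558 0.0008 0.0006] [-0.0003 -0.0005  0.0008]
```

View pics/s5.png

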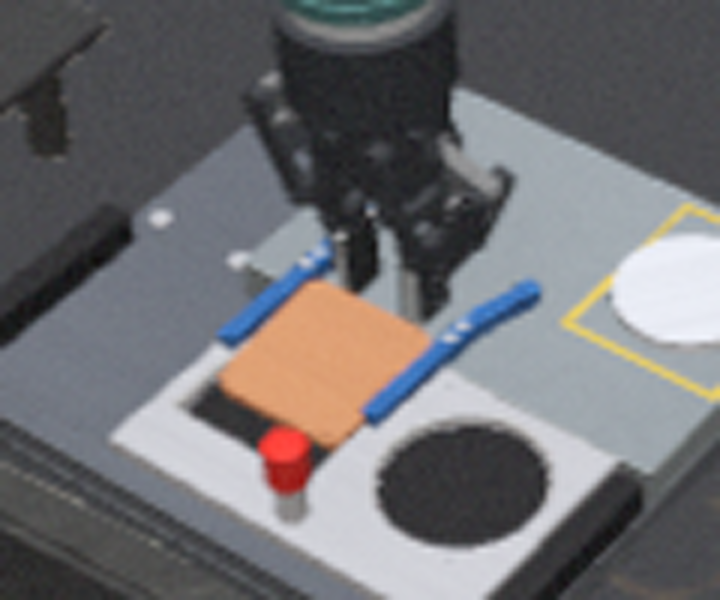

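The blank is straight between the rails, partly over the pocket (dark strip still visible at (245,425)). I'll finish in small steps.

>>> {"name": "move_arm", "arguments": {
  "rows": "0.01 0 0 0 0 0 0.3; 0.02 0 0 0 0 0 0.3; 0.03 0 0 0 0 0 0.3; 0.04 0 0 0 0 0 0.3; 0.047 0 0 0 0 0 0.3; 0.047 0 0 0 0 0 0.3; 0.047 0 0 0 0 0 0.3"
}}

```text
clock: 10.72
eef_pos: [513.6, -113.6, 51.3]
tool_rot: [3.141, -0.0, 1.523]
force: [-0.1, -0.7, -1.0]
width: 29.8
gripper_force: 0.0
```

```bash
python3 - <<'E'
from h import *
import cv2
goto(W(0,-47,51),DOWN)
S=Cam("scene")
cv2.imwrite("pics/s6.png",cv2.resize(S.img[200:300,220:340],(720,600),interpolation=cv2.INTER_CUBIC)[:,:,::-1])
E
```

```text
clock 10.72 tcp [ 513.6 -113.6   51.3] loader [  0.  -50.7  51.3] yaw [ 3.141 -0.     1.523] F [-0.1 -0.7 -1. ] w 29.8
row [ 0.0123 -0.0001  0.0009] [ 0.0001 -0.0001  0.0001]
```

View pics/s6.png

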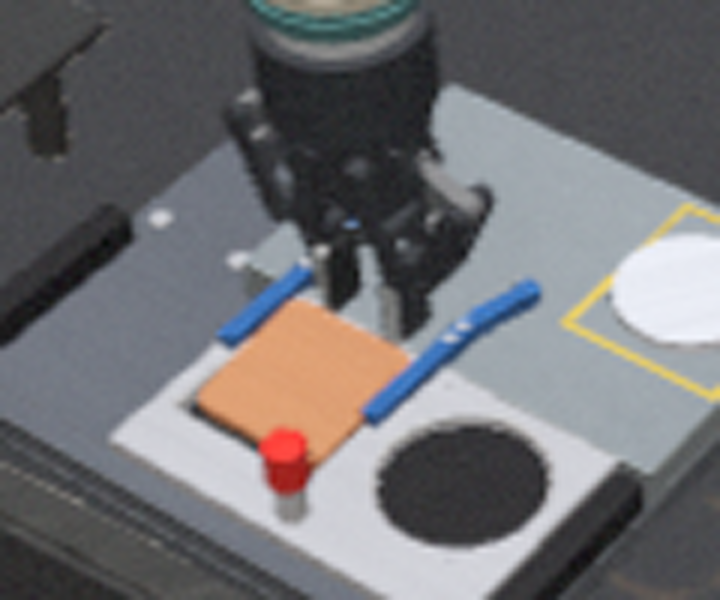

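The blank is nearly home: it is between the rails, with only a thin dark gap left at the front (230,420). The ten views are used up, so from here I'll check by force and image code.

>>> {"name": "move_arm", "arguments": {
  "rows": "0.005 0 0 0 0 0 0.3; 0.01 0 0 0 0 0 0.3; 0.01 0 0 0 0 0 0.3"
}}

```text
clock: 11.02
eef_pos: [513.7, -110.6, 51.3]
tool_rot: [3.141, -0.0, 1.523]
force: [-1.2, 0.4, -0.3]
width: 30.0
gripper_force: 0.0
```

>>> {"name": "move_arm", "arguments": {
  "rows": "0.005 0 0 0 0 0 0.3; 0.01 0 0 0 0 0 0.3; 0.01 0 0 0 0 0 0.3"
}}

```text
clock: 11.27
eef_pos: [513.9, -107.4, 51.2]
tool_rot: [3.141, -0.0, 1.523]
force: [0.5, 0.3, -0.3]
width: 29.7
gripper_force: 0.0
```

>>> {"name": "move_arm", "arguments": {
  "rows": "0.005 0 0 0 0 0 0.3; 0.01 0 0 0 0 0 0.3; 0.01 0 0 0 0 0 0.3"
}}

```text
clock: 11.52
eef_pos: [514.0, -104.5, 51.2]
tool_rot: [3.142, -0.0, 1.523]
force: [0.7, -0.4, -0.6]
width: 29.7
gripper_force: 0.0
```

>>> {"name": "move_arm", "arguments": {
  "rows": "0 0 -0.1 0 0 0 0.3; 0 0 -0.2 0 0 0 0.3; 0 0 -0.35 0 0 0 0.3; -0.2 0 -0.5 0 0 0 0.3; -0.6 0 -0.5 0 0 0 0.3; -0.6 0 -0.5 0 0 0 0.3; -0.6 0 -0.5 0 0 0 0.3; -0.6 0 -0.5 0 0 0 0.3; -0.6 0 -0.5 0 0 0 0.3; -0.6 0 -0.5 0 0 0 0.3; -0.6 0 -0.5 0 0 0 0.3"
}}

```text
clock: 12.43
eef_pos: [505.2, -283.5, 201.0]
tool_rot: [-3.141, -0.001, 1.523]
force: [-0.2, 0.4, -0.6]
width: 29.6
gripper_force: 0.0
```

```bash
python3 - <<'E'
from h import *
import cv2
np.set_printoptions(precision=1,suppress=True)
T,S=Cam("top"),Cam("scene")
goto(W(0,-47,51),DOWN)
def blob(c,lo,hi,o):
    x,y,w,h=o; k=4; im=cv2.resize(c.img[y:y+h,x:x+w],None,fx=k,fy=k,interpolation=cv2.INTER_CUBIC)
    m=cv2.inRange(cv2.cvtColor(im,cv2.COLOR_RGB2HSV),lo,hi); cs,_=cv2.findContours(m,cv2.RETR_EXTERNAL,cv2.CHAIN_APPROX_NONE)
    q=max(cs,key=cv2.contourArea); return crop(q[:,0],(x,y))
org=((5,110,120),(18,255,255)); 
for n,c,o in(("top",T,(175,130,150,150)),("scene",S,(200,200,170,120))):
    b=blob(c,*org,o); 
    for z in (35,42):
        p=np.array([L(v)[:2] for v in c.at(b,z)]); print(n,"blank z",z,"min",p.min(0),"max",p.max(0), "rect",cv2.minAreaRect(p.astype(np.float32)))
im=T.img[130:280,175:325]; h=cv2.cvtColor(im,cv2.COLOR_RGB2HSV)
m=cv2.inRange(h,(0,150,120),(4,255,255))|cv2.inRange(h,(172,150,120),(180,255,255)); ys,xs=np.nonzero(m)
print("red post",len(xs),L(T.at((xs.mean()+175,ys.mean()+130),76)[0]))
ys,xs=np.nonzero(im[70:].min(2)>225); ys+=70; k=xs>75; print("disc",L(T.at((xs[k].mean()+175,ys[k].mean()+130),42)[0]))
# profile along lane x=0 (loader y -55..50), top cam, z=35
for X in(-20,0,20):
    P=T.proj([W(X,y,35) for y in range(-52,52,3)]).astype(np.float32); g=cv2.remap(T.img,P[:,:1],P[:,1:],cv2.INTER_LINEAR)[:,0]; print(X,g.astype(int)[:,0],g.astype(int)[:,2])
E
```

```text
clock 12.53 tcp [ 505.5 -282.6  201. ] loader [   0.1 -219.9  201. ] yaw [-3.1 -0.   1.5] F [ 0.9 -0.4  0.4] w 29.9
row [0.6 0.  0.5] [-0. -0.  0.]
top blank z 35 min [-35.1 -36.8] max [35.  33.1] rect ((-0.052310943603515625, -1.9219245910644531), (69.93549346923828, 69.92269897460938), 0.3127378821372986)
top blank z 42 min [-35.6 -38.2] max [34.  31.2] rect ((-0.77001953125, -3.5257606506347656), (69.48717498779297, 69.4744644165039), 0.3127408027648926)
scene blank z 35 min [-38.2 -33.7] max [31.8 38.2] rect ((-3.1350173950195312, 2.2467041015625), (69.98236083984375, 71.87579345703125), 0.060324497520923615)
scene blank z 42 min [-42.9 -28.6] max [26.5 42.8] rect ((-8.182228088378906, 7.097768783569336), (69.46680450439453, 71.34626007080078), 0.06032282114028931)
red post 56 [-45.5  53.6  76. ]
disc [  13.2 -253.    42. ]
-20 [160 167 207 232 235 242 247 248 247 248 248 248 249 249 249 248 249 248
 248 247 248 249 249 249 248 249 249 249 208 168 212 235 237 235 235] [187 188 224 242 223 150  94  86  89  91  91  89  88  91  90  91  92  89
  90  87  89  90  90  89  89  90  88  86  89 155 225 244 245 244 244]
0 [161 166 202 233 237 242 247 248 248 248 248 248 249 249 249 248 249 249
 248 248 248 249 249 249 249 249 250 248 209 179 226 237 237 236 235] [190 188 216 244 238 155  89  87  89  89  90  90  92  91  91  87  89  90
  88  88  88  89  91  90  89  92  89  83  96 170 237 246 245 244 244]
20 [160 173 215 236 236 242 248 248 248 248 249 249 249 249 249 249 249 249
 249 248 248 249 249 249 249 249 250 248 204 172 216 235 236 236 234] [187 193 230 247 225 147  92  88  86  90  91  90  92  91  92  91  91  90
  90  89  90  90  90  90  88  91  90  84  93 166 231 244 245 244 243]
```

```bash
python3 -c "
from cell import *
print(finish_job())"
```

```text
the job is handed in; nothing more can be done
None
```

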